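Set out the slide-mounting station

ROBOT

A 6-joint arm with a two-finger parallel gripper is mounted at the origin on a cart in front of the work surface, level with it; the furniture and walls round the work are solid. World frame = base frame: x ahead of the robot, y to its left, z up, the work surface at z = 0. Lengths are in m, angles in degrees, forces in N, time in s.
With the tool pointing down it reaches from about 0.25 to 0.725 m from the base axis. Payload 9.7 kg.
Tool frame: the origin (TCP) lies on the mounting face of the last link; the fingertips stand 173 mm ahead of it and the grasp point (between the pads) lies 155 mm ahead of it; z points along the fingers, y is the line along which they close (so a half turn about z gives the same grasp; the last joint's range is limited). The gripper opens to 85 mm and grips with 20 to 120 N. Pads are 22 mm wide; open, the fingers measure 114 mm over their backs; the gripper's body (76 mm by 85 mm) begins 54 mm behind the grasp point. The pads swing forward as they close: fully open they stand 13 mm farther back than shut.
Start: joints at [74.026, 4.979, 10.078, 95.1, 0, 90], TCP at [0.151, 0.529, 0.405] pointing down, gripper open.
Joint ranges: [-179.16, 179.16], [-48.56, 103.87], [-65.8, 70.77], [-126.05, 130.52], [-82.76, 87.17], [-180, 180]. Speed limits (degrees/s): [127.2, 127.2, 147.25, 180, 180, 180].

INTERFACE

Orientations are given as [roll, pitch, yaw] about the fixed x, y, z axes, in that order (R = Rz(yaw) Ry(pitch) Rx(roll)).
In Python, from workcell import bot, camera, camera_model, outline_of, pinpoint gives the robot as it stands.
- The arm moves only by the tool move_arm, never from a script. Its arguments are lists of equal length, an entry for each row: "jaw": the closure, from 0 (fully open) to 1 (shut); "delta_pos": the shift along the world's x, y, z in m, a list of three; "yaw": the turn about the world's z in rad. In form: {"jaw": [jaw, ...], "delta_pos": [[dx, dy, dz], ...], "yaw": [yaw, ...]}. A call has 1 to 10 rows; each row shifts and turns the commanded pose from where the row before left it; what a row does not reach is not made up. A row lasts 1/12 s, in which the tool goes at most 41.7 mm and 7.16 degrees, less where a joint would pass 70% of its speed; a pose out of reach is approached as far as the arm can. A call with a gripper value outside its range is refused whole. The fingers move at their own pace and stop on an object; "force" is the grip in N (left out, the last holds). Time passes only in rows, so rows that do not move let the fingers close. It gives the time, the measured TCP pose, the force, the opening and the grip force at its end, in the units of the state.
- bot.get_obs(): the state, without advancing time (a new reading comes with each control period).
- camera(name): name is "scene" or "top" or "wrist"; returns the picture (400x640x3 uint8, red, green, blue); there is no depth.
- camera_model(name): a dict with "fx", "fy", "cx", "cy" (pixels), "R" (3x3) and "t" (3): a world point X has camera coordinates R X + t. Camera axes: x right, y down, z forward; pixel columns grow to the right and rows downward; lengths in m; the calibration is good to about 2 mm. A picture is of the moment at which its call begins: read the wrist's pose just before it. camera_model takes no time and is no camera call; for the wrist camera it gives the pose at the moment of the call.
- bot.job_done(): hands the job in; it is judged then, once.
Trained networks look in the newest picture that a camera, given by its name, has taken for a name from the list of things; names that differ only in an ending like _2 or _b are one class to them, and where a whole thing is asked for, a point or a joint stands for the part that bears it (a point fixed in the world has none). Each returns a list of dicts, best first, with "confidence" (0 to 1); they miss things now and then, are a little off and sometimes report something else, mostly with a low value. They report only what shows in the picture. A call takes as long as a camera call.
- outline_of(camera, thing): "mask" (400x640 bool, what is visible of it) and "xy" ([column, row] in pixels, amid what is visible of it).
- pinpoint(camera, thing): "xy" ([column, row] in pixels: a listed point, or the origin of a listed thing).
The state is a dict: "time": time; "q": joint angles; "qd": joint speeds; "joint_efforts": joint torques, N m; "ee_pos": TCP position; "tcp_rot": TCP orientation; "wrist_force": force on the tool from outside, world axes, zero at the start; "torque": the same for the moment, N m; "opening": finger opening in m; "grasp_force": force on a finger pad.
Only numpy, scipy, OpenCV 4.12 (cv2) and the standard library are available. Lean on these libraries where they do the work, as an engineer would, in place of code of your own. Each camera call takes 0.05 s, during which the arm holds its last target. There are 200 camera calls.

TASK

Set out the grey station block for rinsing and mounting specimens: stand the clear bottle with the blue cap in the empty well between the waste beaker and the dark blue bottle, and put the specimen dish in the front recess on the waste beaker's side. On the clean side, in front of the dark blue bottle, lay the green slide box lengthwise in the other recess and put the little white cover-glass pack on top of the slide box. Carry the dish level and the bottle upright, and leave the beaker and the dark blue, red-capped and orange-capped bottles standing where they are.

Things in the scene. Friction and masses are not known exactly. Their poses are not given: they have to be found in the camera images.
- station: Fixed grey block, 170 (x) x 274 (y) x 36 mm high. Origin: centre of underside; x to its back, away from the robot, y along its length. Back row at x=+36: three round wells 82 across at y=-88, 0, +88, floors 6 above the bench; the end ones hold the beaker and the dark blue bottle, either way round. Front row at x=-51: recesses 52 (x) x 102 (y) at y=-64 and +64, floors 28 above the bench.
- waste_beaker: Clear plastic waste beaker, 70 mm across, 92 mm tall, with used tips inside, standing loose in one of the two end wells (its top is 98 mm above the bench). Origin: centre of its underside, z up.
- blue_bottle: Dark blue bottle with a dark blue cap (mounting medium), 54 mm across, 95 mm tall, standing loose in the other end well (top 101 mm above the bench). Origin: centre of its underside, z up.
- buffer_bottle: Clear bottle with a blue screw cap (buffer), 60 mm across, 125 mm tall, about 0.28 kg, standing on the bench among the two other bottles. The cap is 32 mm across and the top 15 mm of the bottle; below it the shoulders widen. It can be lifted by the cap from above. Origin: centre of its underside, z up.
- slide_box: Green closed slide box, 35 mm wide (its x) by 85 mm long (its y) by 36 mm high, lying flat on a dark mat 2 mm thick on the bench; the lid does not open. Origin: centre of its underside, z up.
- cover_glass_pack: Small white pack of cover glasses, 26 by 26 mm (x, y) and 12 mm high, flat on the 2 mm dark mat. Origin: centre of its underside, z up.
- specimen_dish: Small round specimen dish, clear with a pinkish content, 34 mm across and 8 mm high, rigid, flat on the 2 mm dark mat, 15 g. Origin: centre of its underside, z up.
- ethanol_bottle: Clear bottle with a red cap, 68 mm across, 165 mm tall; a bystander to be left alone. Origin: centre of its underside, z up.
- medium_bottle: Bottle with pink content and an orange cap, 64 mm across, 135 mm tall; a bystander to be left alone. Origin: centre of its underside, z up.

How it is judged:
By the outcome, as a careful person would: the job done as asked, in the order asked, and still so for the second after the job is handed in, with the robot touching nothing.
It also fails if it takes over 96 s, if anything falls off the work surface, if the arm or the gripper's body presses on something with over 40 N, if the wrist force passes 120 N, or if a joint passes its speed limit or range.

## Working session

There is one attempt and no reset: what is moved stays moved. The work goes in short steps, Python scripts to look and compute and a tool call to move; the robot and the scene stay as the last step left them, time stands still between calls to the robot, and variables do not carry over. Pictures are saved under pics/ and viewed, at most 14 in all, crops included, and the job is handed in when it is done.

Besides the shell and the picture viewer there is one more tool, called by a JSON object that holds its "method" and its "body", one argument or row to a line. move_arm: Moves the arm, as the interface text tells. Its arguments: {"type":"object","properties":{"jaw":{"type":"array"},"delta_pos":{"type":"array"},"yaw":{"type":"array"},"force":{"type":"number"}},"required":["jaw","delta_pos","yaw"]}

```bash
mkdir -p pics; cat > h.py <<'E'
import numpy as np,cv2
from workcell import bot,camera,camera_model,outline_of,pinpoint
def ray(m,uv,z):
    R=np.array(m["R"]);t=np.array(m["t"]);c=-R.T@t
    d=R.T@np.array([(uv[0]-m["cx"])/m["fx"],(uv[1]-m["cy"])/m["fy"],1])
    return c+d*(z-c[2])/d[2]
def save(im,n): cv2.imwrite("pics/"+n,im[:,:,::-1])
E
python3 - <<'E'
from h import *
np.set_printoptions(precision=4,suppress=True)
for c in("top","scene"):
    im=camera(c);save(im,c+"0.png");m=camera_model(c);R=np.array(m["R"]);print(c,m["fx"],m["cx"],m["cy"],-R.T@np.array(m["t"]),R.round(3).tolist())
    for n,z in dict(station=0,waste_beaker=.006,blue_bottle=.006,buffer_bottle=0,slide_box=.002,cover_glass_pack=.002,specimen_dish=.002,ethanol_bottle=0,medium_bottle=0).items():
        r=pinpoint(c,n);o=outline_of(c,n)
        print(n,[(np.round(q["xy"]),round(q["confidence"],2),ray(m,q["xy"],z)[:2]) for q in r[:2]],[(np.round(q["xy"]),round(q["confidence"],2),int(q["mask"].sum())) for q in o[:2]])
        if o: np.save(f"m_{c}_{n}.npy",o[0]["mask"])
print(bot.get_obs())
E
```

```text
top 379.0292958270987 322.63194986361884 197.7293564926374 [ 0.4009 -0.0864  0.9295] [[0.007, -1.0, 0.023], [-0.99, -0.011, -0.14], [0.14, -0.022, -0.99]]
station [(array([382., 174.]), 0.97, array([ 0.5933, -0.2565]))] [(array([385., 178.]), 0.57, 6772)]
waste_beaker [] [(array([380., 133.]), 0.87, 986)]
blue_bottle [(array([414., 199.]), 0.94, array([ 0.5313, -0.3345]))] [(array([419., 195.]), 0.93, 565)]
buffer_bottle [(array([287., 136.]), 0.75, array([ 0.6906, -0.0153]))] [(array([286., 128.]), 0.57, 751)]
slide_box [(array([305., 224.]), 0.85, array([ 0.4667, -0.0645]))] [(array([215., 129.]), 0.66, 1153)]
cover_glass_pack [] [(array([347., 248.]), 0.44, 115)]
specimen_dish [(array([401., 275.]), 0.53, array([ 0.3452, -0.2975])), (array([256., 183.]), 0.51, array([0.5681, 0.0576]))] [(array([402., 276.]), 0.63, 158)]
ethanol_bottle [(array([223., 138.]), 0.64, array([0.682 , 0.1449]))] [(array([214., 130.]), 0.92, 1151), (array([345., 245.]), 0.27, 106)]
medium_bottle [(array([256., 181.]), 0.78, array([0.5717, 0.0583]))] [(array([254., 177.]), 0.8, 813)]
scene 423.139733959318
[... 978 characters left out ...]
319., 146.]), 0.63, array([0.6773, 0.1658]))] [(array([323., 125.]), 0.75, 1064)]
medium_bottle [(array([307., 179.]), 0.91, array([0.5638, 0.0427]))] [(array([305., 160.]), 0.75, 1028), (array([384., 260.]), 0.65, 1019)]
{'time': 1.9, 'q': array([74.0271,  4.9798, 10.0789, 95.0981,  0.0005, 89.9996]), 'qd': array([ 0.0263, -0.0108, -0.0513,  0.0428, -0.0394, -0.1053]), 'joint_efforts': array([  0.0005, -52.0097,  46.4855,   0.0017,   0.0001,  -0.    ]), 'ee_pos': array([0.1514, 0.5288, 0.4047]), 'tcp_rot': array([179.999 ,  -0.0005, 164.0275]), 'wrist_force': array([-0.0058, -0.4743,  0.1977]), 'torque': array([-0.0141,  0.0423,  0.0371]), 'grasp_force': 0.0, 'opening': 0.08541706088831302}
```

```bash
python3 - <<'E'
import cv2
a=cv2.imread("pics/top0.png")[80:310,190:470]
cv2.imwrite("pics/t1.png",cv2.resize(a,(728,598),interpolation=2))
b=cv2.imread("pics/scene0.png")[90:340,240:490]
cv2.imwrite("pics/s1.png",cv2.resize(b,(600,600),interpolation=2))
E
```

```text
(no output)
```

View pics/t1.png

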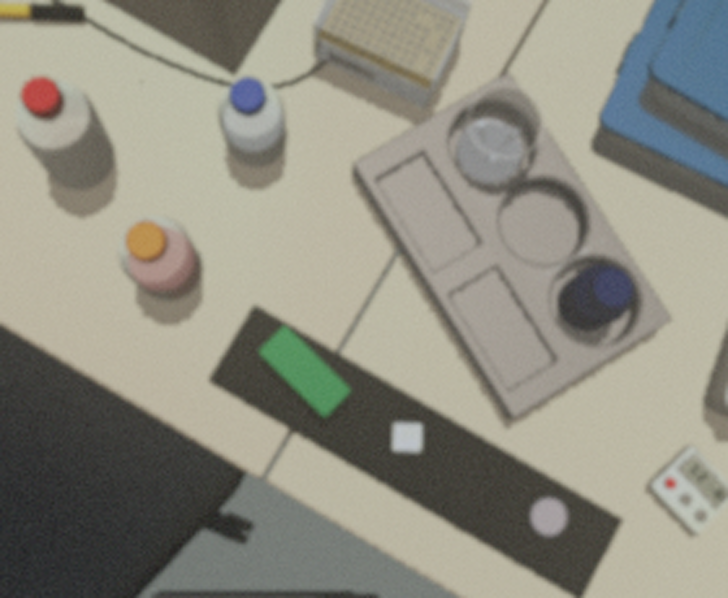

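View pics/s1.png

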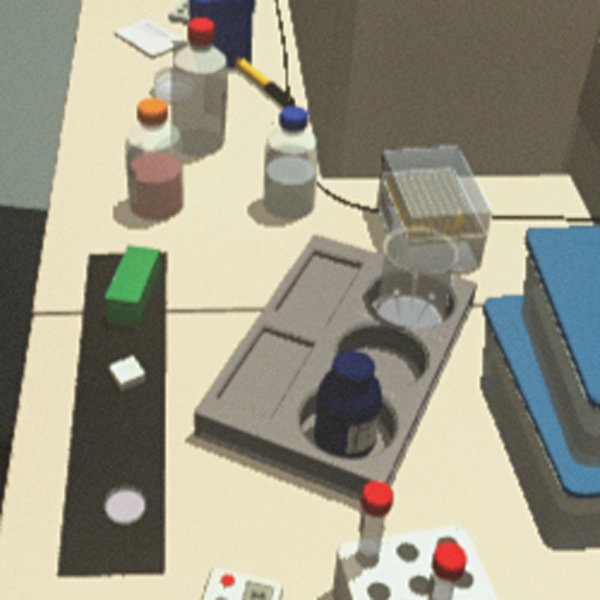

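The top view shows the station rotated, with the beaker in the far well (crop 492,145), the middle well empty (543,222) and the blue bottle at 600,295. The recesses are on the left. Slide box (305,370), pack (407,437) and dish (549,516) lie on the mat, and the buffer cap is at (248,94). Next I'll measure these in both views.

```bash
cat > meas.py <<'E'
from h import *
from scipy.optimize import least_squares
np.set_printoptions(precision=4,suppress=True)
def proj(m,X):
    X=np.atleast_2d(X);c=X@np.array(m["R"]).T+np.array(m["t"]);return np.c_[m["fx"]*c[:,0]/c[:,2]+m["cx"],m["fy"]*c[:,1]/c[:,2]+m["cy"]]
def seg(im,cond,near,r=40):
    hsv=cv2.cvtColor(im,cv2.COLOR_RGB2HSV).astype(int);k=cond(*[hsv[...,i] for i in range(3)]).astype(np.uint8)
    n,l,s,c=cv2.connectedComponentsWithStats(k)
    best=max((i for i in range(1,n) if np.hypot(*(c[i]-near))<r),key=lambda i:s[i,4]);return l==best,c[best],s[best,4]
def boxfit(masks,models,size,z0,x0):
    # silhouette fit of box: compare convex hull masks
    w,l,h=size
    def hullmask(m,p):
        c,s=np.cos(p[2]),np.sin(p[2]);P=np.array([[a*w/2,b*l/2,zz] for a in(-1,1) for b in(-1,1) for zz in(z0,z0+h)])
        P=np.c_[p[0]+c*P[:,0]-s*P[:,1],p[1]+s*P[:,0]+c*P[:,1],P[:,2]]
        H=cv2.convexHull(np.float32(proj(m,P)));k=np.zeros((1600,2560),np.uint8);cv2.fillPoly(k,[np.int32(np.round((H+.5)*4))],1)
        return cv2.resize(k.astype(np.float32),(640,400),interpolation=cv2.INTER_AREA)
    from scipy.optimize import minimize
    f=lambda p:sum(np.abs(hullmask(m,p)-k).sum() for m,k in zip(models,masks))
    best=min((minimize(f,[x0[0],x0[1],a],method="Nelder-Mead",options=dict(initial_simplex=[[x0[0],x0[1],a],[x0[0]+.01,x0[1],a],[x0[0],x0[1]+.01,a],[x0[0],x0[1],a+.3]],xatol=1e-4,fatol=.05)) for a in np.arange(0,np.pi,np.pi/6)),key=lambda r:r.fun)
    return best.x[:2],np.degrees(best.x[2]),best.fun
E
python3 - <<'E'
from meas import *
C={c:(cv2.imread(f"pics/{c}0.png")[:,:,::-1].copy(),camera_model(c)) for c in("top","scene")}
crop={"top":lambda u,v:(190+u/2.6,80+v/2.6),"scene":lambda u,v:(240+u/2.4,90+v/2.4)}
mt,ms=C["top"][1],C["scene"][1]
# station corners (top z=.036), station frame: [sx,sy]; unknown y sign: take +y towards beaker
loc=[(85,137),(-85,137),(-85,-137),(85,-137)]
pt=[crop["top"](*p) for p in[(508,75),(355,165),(512,425),(668,318)]]
ps=[crop["scene"](*p) for p in[(476,286),(318,237),(198,413),(385,480)]]
def f(p,s,which):
    out=[]
    for m,q in which:
        c,si=np.cos(p[2]),np.sin(p[2]);L=np.array(loc)/1000*[1,s]
        P=np.c_[p[0]+c*L[:,0]-si*L[:,1],p[1]+si*L[:,0]+c*L[:,1],np.full(4,.036)]
        out.append(proj(m,P)-np.array(q))
    return np.concatenate(out).ravel()
for s in(1,-1):
  for w in([(mt,pt)],[(ms,ps)],[(mt,pt),(ms,ps)]):
    r=min((least_squares(f,[.59,-.257,a],args=(s,w)) for a in(-2,-1,0,1)),key=lambda r:r.cost);print("station",s,r.x[:2],np.degrees(r.x[2]),r.cost)
blue=lambda h,s,v:(abs(h-118)<14)&(s>110)&(v>90)
green=lambda h,s,v:(abs(h-65)<15)&(s>90)&(v>50)
for n,cond,ct,cs in(("cap",blue,(248,94),(292,118)),("green",green,(305,370),(132,285))):
    M=[seg(C[c][0],cond,crop[c](*p)) for c,p in(("top",ct),("scene",cs))]
    print(n,[(m[1],m[2]) for m in M])
    if n=="cap":
        print([ray(m,k[1],z) for m,k,z in((mt,M[0],.123),(ms,M[1],.1185))])
    else:
        for idx in([0],[1],[0,1]): print(boxfit([M[i][0] for i in idx],[(mt,ms)[i] for i in idx],(.035,.085,.036),.002,(.465,-.065)))
white=lambda h,s,v:(v>150)&(s<60)
M=[seg(C[c][0],white,crop[c](*p),12) for c,p in(("top",(407,437)),("scene",(127,372)))]
print("pack",[(m[1],m[2]) for m in M])
for idx in([0],[1],[0,1]): print(boxfit([M[i][0] for i in idx],[(mt,ms)[i] for i in idx],(.026,.026,.012),.002,(.405,-.173)))
d=lambda h,s,v:(v>120)
for c,p,m in(("top",(549,516),mt),("scene",(125,506),ms)):
    k=seg(C[c][0],d,crop[c](*p),12);print("dish",k[1:],ray(m,k[1],.007))
E
```

```text
station 1 [ 0.5879 -0.2593] -58.12571960569515 4.924825434042012
station 1 [ 0.5923 -0.2647] -58.183272959910354 1.7827922219914947
station 1 [ 0.5905 -0.2622] -58.085729773753656 15.518502247811771
station -1 [ 0.5909 -0.261 ] 122.1372062461927 9736.693052055278
station -1 [ 0.6029 -0.2448] 103.2390540776246 11238.122137407718
station -1 [ 0.595  -0.2542] 114.21678831085626 21205.50723512505
cap [(array([281.6154, 114.7692]), np.int32(13)), (array([361.9091, 137.2   ]), np.int32(55))]
[array([ 0.6995, -0.0123,  0.123 ]), array([ 0.7011, -0.0148,  0.1185])]
green [(array([306.8278, 222.5264]), np.int32(511)), (array([294.8119, 205.6108]), np.int32(388))]
(array([ 0.469 , -0.0687]), np.float64(135.80235841601123), np.float64(48.3125))
(array([ 0.4754, -0.0587]), np.float64(140.16369260665152), np.float64(188.0625))
(array([ 0.4694, -0.0684]), np.float64(-41.534888948544854), np.float64(261.4375))
pack [(array([346.1327, 247.7345]), np.int32(113)), (array([292.3238, 243.6381]), np.int32(105))]
(array([ 0.41  , -0.1639]), np.float64(1.428001175626296), np.float64(12.125))
(array([ 0.4128, -0.1593]), np.float64(-16.089308215313018), np.float64(44.6875))
(array([ 0.4112, -0.1637]), np.float64(-9.436016001825768), np.float64(64.3125))
dish (array([400.6087, 278.2671]), np.int32(161)) [ 0.3386 -0.2955  0.007 ]
dish (array([291.6043, 300.4225]), np.int32(187)) [ 0.3383 -0.2982  0.007 ]
```

{"method": "move_arm", "body": {
  "jaw": [0,0,0,0,0,0,0,0,0,0],
  "delta_pos": [
    [0.023,-0.027,-0.002],
    [0.023,-0.027,-0.002],
    [0.023,-0.027,-0.002],
    [0.023,-0.027,-0.002],
    [0.023,-0.027,-0.002],
    [0.023,-0.027,-0.002],
    [0.023,-0.027,-0.002],
    [0.023,-0.027,-0.002],
    [0.023,-0.027,-0.002],
    [0.023,-0.027,-0.002]
  ],
  "yaw": [0.028,0.028,0.028,0.028,0.028,0.028,0.028,0.028,0.028,0.028],
  "force": 40
}}

```text
time: 2.73
ee_pos: [0.3821, 0.2572, 0.3848]
tcp_rot: [180.0, 0.0, -179.8]
wrist_force: [0.9, 1.8, 0.2]
opening: 0.0851
grasp_force: 0.0
```

{"method": "move_arm", "body": {
  "jaw": [0,0,0,0,0,0,0,0,0,0],
  "delta_pos": [
    [0.023,-0.027,-0.002],
    [0.023,-0.027,-0.002],
    [0.023,-0.027,-0.002],
    [0.023,-0.027,-0.002],
    [0.023,-0.027,-0.002],
    [0.023,-0.027,-0.002],
    [0.023,-0.027,-0.002],
    [0.023,-0.027,-0.002],
    [0.023,-0.027,-0.002],
    [0,0,0]
  ],
  "yaw": [0,0,0,0,0,0,0,0,0,0]
}}

```text
time: 3.57
ee_pos: [0.591, 0.0117, 0.3648]
tcp_rot: [-179.9, -0.1, 179.9]
wrist_force: [0.9, 0.1, 0.5]
opening: 0.0854
grasp_force: 0.0
```

```bash
python3 - <<'E'
from h import *
m=camera_model("wrist");im=camera("wrist");save(im,"w1.png");R=np.array(m["R"]);print(m["fx"],m["cx"],m["cy"],-R.T@np.array(m["t"]),R.round(3).tolist())
o=bot.get_obs();print(o["ee_pos"],o["tcp_rot"],o["q"])
for q in outline_of("wrist","buffer_bottle")[:2]: print(q["xy"],q["confidence"],ray(m,q["xy"],.1))
for q in pinpoint("wrist","buffer_bottle")[:2]: print(q["xy"],q["confidence"],ray(m,q["xy"],.0))
E
```

```text
277.53123980339853 316.82209861288254 200.56257724436676 [0.51296575 0.01213605 0.33502498] [[0.003, 1.0, -0.002], [0.953, -0.002, 0.304], [0.304, -0.003, -0.953]]
[0.5897234  0.01339801 0.36526569] [-1.79981218e+02 -9.73592959e-02  1.79870752e+02] [ 1.30457853e+00  9.92643456e+00  1.11703812e+01  9.13417455e+01
 -1.63404270e-02  1.43382406e+00]
[288.6, 283.5] 0.9 [ 0.67335956 -0.01663229  0.1       ]
[290.9, 255.9] 0.77 [ 0.69828052 -0.02428128  0.        ]
```

View pics/w1.png

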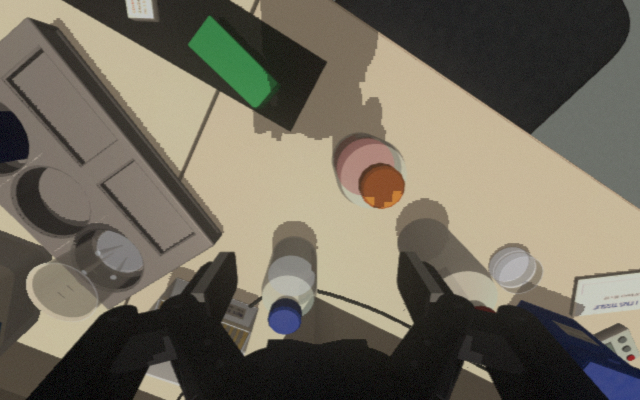

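The wrist view shows the buffer cap at (285,316) between the fingers and clear of other things. The box is at (233,62), with the station at the left.

```bash
python3 - <<'E'
from meas import *
im=cv2.imread("pics/w1.png")[:,:,::-1].copy();m=camera_model("wrist")
blue=lambda h,s,v:(abs(h-115)<14)&(s>100)&(v>60)
k=seg(im,blue,(285,316),20);ys,xs=np.where(k[0]);print(k[1:],xs.min(),xs.max(),ys.min(),ys.max());print(ray(m,k[1],.118))
g=seg(im,lambda h,s,v:(abs(h-65)<15)&(s>90)&(v>50),(233,62),30)
print(boxfit([g[0]],[m],(.035,.085,.036),.002,(.469,-.068)))
pts=[(34,18),(222,241)]; print([ray(m,p,.036)[:2] for p in pts],np.degrees(np.arctan2(*(ray(m,pts[1],.036)-ray(m,pts[0],.036))[[1,0]]))-90)
for c in((52,200),): print("well mid rim",ray(m,c,.036))
E
```

```text
(array([284.4894, 319.5487]), np.int32(709)) 269 300 306 333
[ 0.6995 -0.0154  0.118 ]
(array([ 0.4651, -0.0669]), np.float64(-43.78395617881098), np.float64(158.0))
[array([ 0.4259, -0.2504]), array([ 0.6567, -0.0976])] -56.49552217950719
well mid rim [ 0.6054 -0.2856  0.036 ]
```

{"method": "move_arm", "body": {
  "jaw": [0,0,0,0,0,0,0,0,0],
  "delta_pos": [
    [0.028,-0.007,0],
    [0.028,-0.007,0],
    [0.027,-0.007,0],
    [0.027,-0.007,0],
    [0,0,0],
    [0,0,-0.028],
    [0,0,-0.028],
    [0,0,-0.027],
    [0,0,0]
  ],
  "yaw": [0,0,0,0,0,0,0,0,0]
}}

```text
time: 4.47
ee_pos: [0.6967, -0.0108, 0.2781]
tcp_rot: [180.0, -0.5, -179.8]
wrist_force: [-0.4, -0.0, -1.2]
opening: 0.0854
grasp_force: 0.0
```

{"method": "move_arm", "body": {
  "jaw": [1,1,1,1,1,1,1,1],
  "delta_pos": [
    [0,0,0],
    [0,0,0],
    [0,0,0],
    [0,0,0],
    [0,0,0],
    [0,0,0],
    [0,0,0],
    [0,0,0]
  ],
  "yaw": [0,0,0,0,0,0,0,0]
}}

```text
time: 5.13
ee_pos: [0.6987, -0.0124, 0.2861]
tcp_rot: [-180.0, 0.2, -179.9]
wrist_force: [0.6, -1.4, 5.3]
opening: 0.0299
grasp_force: 39.1
```

{"method": "move_arm", "body": {
  "jaw": [1,1,1,1,1,1,1],
  "delta_pos": [
    [0,0,0],
    [0,0,0.005],
    [0,0,0.015],
    [0,0,0.02],
    [0,0,0.02],
    [0,0,0.01],
    [0,0,0]
  ],
  "yaw": [0,0,0,0,0,0,0],
  "force": 60
}}

```text
time: 5.72
ee_pos: [0.6986, -0.0122, 0.3567]
tcp_rot: [-180.0, 0.2, -179.9]
wrist_force: [0.3, -0.8, -2.0]
opening: 0.0294
grasp_force: 59.3
```

```bash
python3 - <<'E'
from h import *
im=camera("scene");save(im,"s2.png");cv2.imwrite("pics/s2c.png",cv2.resize(cv2.imread("pics/s2.png")[20:270,250:500],(500,500)))
o=bot.get_obs();print(o["ee_pos"],o["tcp_rot"],o["opening"],o["wrist_force"])
E
```

```text
[ 0.69859263 -0.01222656  0.35466925] [ 1.79998953e+02  1.14930703e-01 -1.79929725e+02] 0.02916610353722393 [-0.06942135  0.29326474 -3.02959638]
```

View pics/s2c.png

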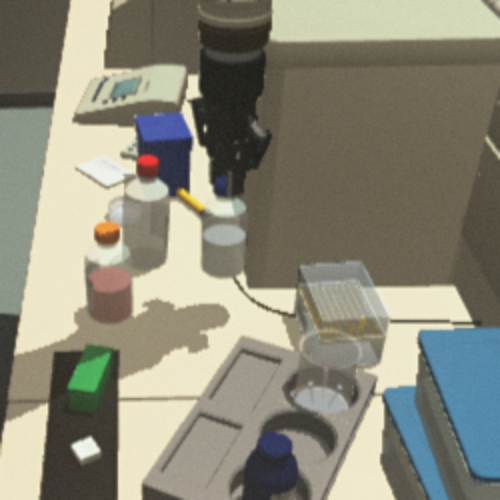

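The bottle is lifted upright. I'll route it round the beaker to a point in front of the middle well.

{"method": "move_arm", "body": {
  "jaw": [1,1,1,1,1,1,1,1,1,1],
  "delta_pos": [
    [-0.008,-0.01,0.002],
    [-0.016,-0.022,0.002],
    [-0.02,-0.028,0.002],
    [-0.022,-0.03,0],
    [-0.022,-0.03,0],
    [-0.02,-0.028,0],
    [-0.018,-0.024,0],
    [-0.012,-0.016,0],
    [-0.005,-0.007,0],
    [0,0,0]
  ],
  "yaw": [0,0,0,0,0,0,0,0,0,0]
}}

```text
time: 6.6
ee_pos: [0.554, -0.2087, 0.3588]
tcp_rot: [180.0, -0.1, 179.9]
wrist_force: [0.4, -0.7, -2.4]
opening: 0.0293
grasp_force: 59.5
```

```bash
python3 - <<'E'
from h import *
o=bot.get_obs();print(o["ee_pos"],o["tcp_rot"],o["opening"],o["wrist_force"])
m=camera_model("wrist");im=camera("wrist");save(im,"w2.png");import pickle;pickle.dump(m,open("w2.pkl","wb"))
E
```

```text
[ 0.55396702 -0.20873878  0.35875878] [ 1.79984763e+02 -8.33441162e-02  1.79921383e+02] 0.029318994196551467 [ 0.37902158 -0.74163584 -2.43896558]
```

View pics/w2.png

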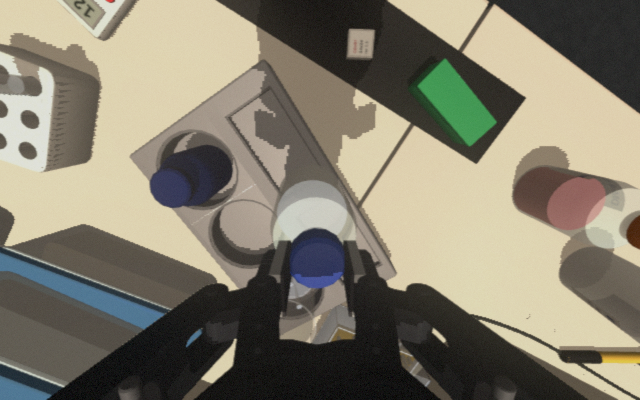

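The wrist view shows the station corners at (131,155), (264,62) and (395,272), the middle well around (245,233), the pack at (361,43) and the box at (453,102).

```bash
python3 - <<'E'
from meas import *
import pickle
m=pickle.load(open("w2.pkl","rb"));im=cv2.imread("pics/w2.png")[:,:,::-1].copy()
loc=np.array([(85,-137),(-85,-137),(-85,137)])/1000;q=np.array([(131,155),(264,62),(395,272)])
def f(p):
    c,s=np.cos(p[2]),np.sin(p[2]);return (proj(m,np.c_[p[0]+c*loc[:,0]-s*loc[:,1],p[1]+s*loc[:,0]+c*loc[:,1],np.full(3,.036)])-q).ravel()
r=least_squares(f,[.59,-.26,-1]);x,y,a=r.x;print("st",x,y,np.degrees(a),r.fun,"well",x+.036*np.cos(a),y+.036*np.sin(a))
print("well rim",ray(m,(245,233),.036))
g=seg(im,lambda h,s,v:(abs(h-65)<15)&(s>90)&(v>50),(453,102),30)
print(boxfit([g[0]],[m],(.035,.085,.036),.002,(.469,-.068)))
w=seg(im,lambda h,s,v:(v>130)&(s<70),(361,43),15);print(w[1:])
k=np.zeros((400,640));k[:]=w[0];k=cv2.morphologyEx(k,cv2.MORPH_CLOSE,np.ones((9,9)))
print(boxfit([k],[m],(.026,.026,.012),.002,(.41,-.163)))
E
```

```text
st 0.5901115789004514 -0.25918903918470987 -58.06075063390652 [ 0.7104  0.4416 -0.6037 -1.2278 -0.0511  1.2429] well 0.6091562910643141 -0.28973898089653016
well rim [ 0.6081 -0.2915  0.036 ]
(array([ 0.4686, -0.0682]), np.float64(136.64053095318386), np.float64(312.0))
(array([360.5183,  42.6621]), np.int32(654))
(array([ 0.4092, -0.1645]), np.float64(87.04736663035126), np.float64(153.6875))
```

{"method": "move_arm", "body": {
  "jaw": [1,1,1,1,1,1,1,1,1,1],
  "delta_pos": [
    [0.008,-0.012,0],
    [0.016,-0.024,0],
    [0.016,-0.024,0],
    [0.01,-0.015,0],
    [0.004,-0.006,0],
    [0,0,-0.01],
    [0,0,-0.016],
    [0,0,-0.016],
    [0,0,-0.012],
    [0,0,-0.004]
  ],
  "yaw": [0,0,0,0,0,0,0,0,0,0]
}}

```text
time: 7.48
ee_pos: [0.6089, -0.2868, 0.2987]
tcp_rot: [179.9, -0.2, -179.9]
wrist_force: [-0.4, 0.1, -3.3]
opening: 0.0291
grasp_force: 59.7
```

```bash
python3 - <<'E'
from h import *
o=bot.get_obs();print(o["ee_pos"],o["tcp_rot"],o["opening"],o["wrist_force"])
for c in("scene","top"):
    im=camera(c);save(im,c+"3.png")
a=cv2.imread("pics/scene3.png")[120:300,300:480];b=cv2.imread("pics/top3.png")[80:260,320:500]
cv2.imwrite("pics/c3.png",np.hstack([cv2.resize(a,(400,400)),cv2.resize(b,(400,400))]))
E
```

```text
[ 0.60894866 -0.28675185  0.29870462] [ 179.89445202   -0.19229656 -179.86347835] 0.029089444310939475 [-0.39219571  0.13928712 -3.29748367]
```

View pics/c3.png

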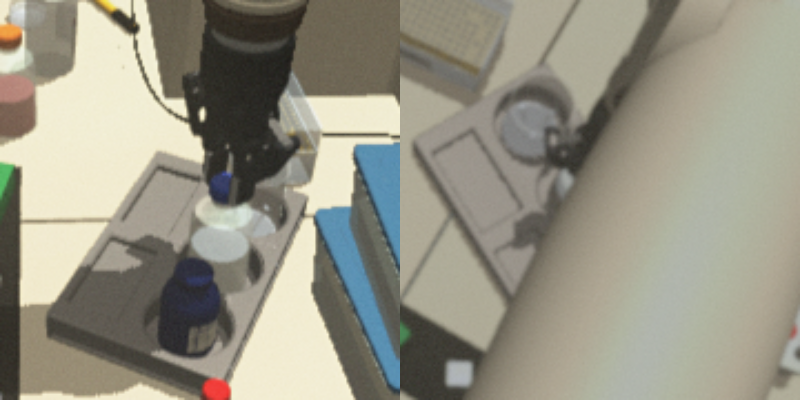

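The bottle sits inside the middle well, between the beaker and the blue bottle. I'll lower it the last few millimetres.

{"method": "move_arm", "body": {
  "jaw": [1,1,1,1,1],
  "delta_pos": [
    [0,-0.002,-0.001],
    [0,0,-0.002],
    [0,0,-0.002],
    [0,0,0],
    [0,0,0]
  ],
  "yaw": [0,0,0,0,0]
}}

```text
time: 8.0
ee_pos: [0.6094, -0.2903, 0.2969]
tcp_rot: [-180.0, 0.0, -179.9]
wrist_force: [-0.1, -0.4, -3.1]
opening: 0.0295
grasp_force: 59.8
```

{"method": "move_arm", "body": {
  "jaw": [1,1,1,1,1,1],
  "delta_pos": [
    [0,0,-0.002],
    [0,0,-0.002],
    [0,0,-0.001],
    [0,0,0],
    [0,0,0],
    [0,0,0]
  ],
  "yaw": [0,0,0,0,0,0]
}}

```text
time: 8.5
ee_pos: [0.6094, -0.2903, 0.2922]
tcp_rot: [-180.0, 0.0, -179.9]
wrist_force: [0.5, -0.4, 2.0]
opening: 0.0293
grasp_force: 60.4
```

{"method": "move_arm", "body": {
  "jaw": [0.4,0.4,0.4,0.3,0.3,0,0,0,0,0],
  "delta_pos": [
    [0,0,0],
    [0,0,0],
    [0,0,0],
    [0,0,0.003],
    [0,0,0.01],
    [0,0,0.02],
    [0,0,0.03],
    [0,0,0.03],
    [0,0,0.02],
    [0,0,0]
  ],
  "yaw": [0,0,0,0,0,0,0,0,0,0]
}}

```text
time: 9.33
ee_pos: [0.6091, -0.2901, 0.4111]
tcp_rot: [-179.8, 0.4, -179.9]
wrist_force: [0.3, -0.1, 0.9]
opening: 0.0856
grasp_force: 0.0
```

{"method": "move_arm", "body": {
  "jaw": [0,0,0,0,0,0,0,0,0,0],
  "delta_pos": [
    [-0.02,0,0],
    [-0.03,0,0],
    [-0.03,0,-0.01],
    [-0.03,-0.001,-0.015],
    [-0.03,-0.001,-0.02],
    [-0.03,-0.001,-0.02],
    [-0.03,-0.001,-0.02],
    [-0.03,-0.001,-0.015],
    [-0.025,-0.001,-0.01],
    [-0.015,-0.001,0]
  ],
  "yaw": [-0.104,-0.104,-0.104,-0.104,-0.104,-0.104,-0.104,-0.104,-0.102,-0.08]
}}

```text
time: 10.17
ee_pos: [0.3368, -0.2966, 0.2928]
tcp_rot: [-179.9, -0.2, 121.6]
wrist_force: [-0.6, 0.5, 0.6]
opening: 0.0854
grasp_force: 0.0
```

```bash
python3 - <<'E'
from meas import *
o=bot.get_obs();print(o["ee_pos"],o["tcp_rot"],o["q"])
m=camera_model("wrist");im=camera("wrist");save(im,"w4.png")
for q in outline_of("wrist","specimen_dish")[:2]:
    ys,xs=np.where(q["mask"]);print(q["xy"],q["confidence"],q["mask"].sum(),ray(m,q["xy"],.007),ray(m,(xs.mean(),ys.mean()),.007))
for q in pinpoint("wrist","specimen_dish")[:2]:print(q["xy"],q["confidence"],ray(m,q["xy"],.002))
im=camera("top");save(im,"t4.png")
for n in("waste_beaker","blue_bottle","buffer_bottle"):
  for q in pinpoint("top",n)[:1]:print(n,q["confidence"],ray(camera_model("top"),q["xy"],.006))
cv2.imwrite("pics/c4.png",np.hstack([cv2.resize(cv2.imread("pics/w4.png"),(480,300)),cv2.resize(cv2.imread("pics/t4.png")[80:260,320:500],(300,300))]))
E
```

```text
[ 0.3368 -0.2966  0.2928] [-179.9341   -0.1679  121.623 ] [-41.3645  -9.5711 -16.3734  83.3776  -0.0139  17.0124]
[316.6, 196.4] 0.72 1015 [ 0.3356 -0.2959  0.007 ] [ 0.3379 -0.2961  0.007 ]
[318.7, 194.7] 0.92 [ 0.3372 -0.2946  0.002 ]
waste_beaker 0.8 [ 0.6875 -0.2441  0.006 ]
blue_bottle 0.56 [ 0.542  -0.3308  0.006 ]
buffer_bottle 0.95 [ 0.5981 -0.291   0.006 ]
```

View pics/c4.png

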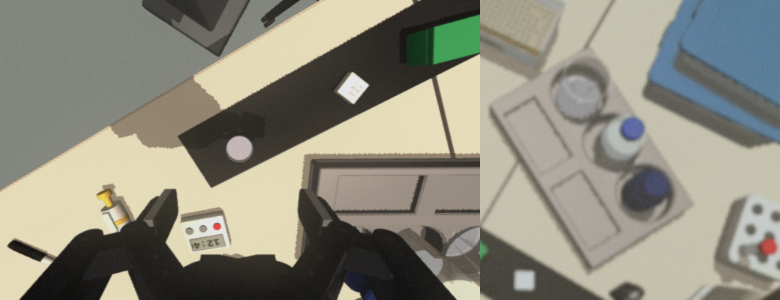

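{"method": "move_arm", "body": {
  "jaw": [0.4,0.4,0.4,0.4,0.4,0.4,0.4,0.4,0.4,0.4],
  "delta_pos": [
    [0.001,0,-0.02],
    [0,0,-0.025],
    [0,0,-0.025],
    [0,0,-0.02],
    [0,0,-0.012],
    [0,0,-0.008],
    [0,0,-0.004],
    [0,0,0],
    [0,0,0],
    [0,0,0]
  ],
  "yaw": [0,0,0,0,0,0,0,0,0,0],
  "force": 20
}}

```text
time: 11.35
ee_pos: [0.3408, -0.2975, 0.1818]
tcp_rot: [180.0, 0.1, 122.0]
wrist_force: [0.1, -0.0, 0.5]
opening: 0.0511
grasp_force: 0.0
```

{"method": "move_arm", "body": {
  "jaw": [0.4,0.4,0.4,1,1,1,1,1,1,1],
  "delta_pos": [
    [-0.002,0.001,-0.003],
    [0,0,-0.003],
    [0,0,0],
    [0,0,0],
    [0,0,0],
    [0,0,0],
    [0,0,0],
    [0,0,0],
    [0,0,0],
    [0,0,0]
  ],
  "yaw": [0,0,0,0,0,0,0,0,0,0]
}}

```text
time: 12.18
ee_pos: [0.3384, -0.2963, 0.1749]
tcp_rot: [180.0, 0.0, 122.0]
wrist_force: [0.0, 0.4, 2.9]
opening: 0.032
grasp_force: 20.6
```

{"method": "move_arm", "body": {
  "jaw": [1,1,1,1,1,1,1,1],
  "delta_pos": [
    [0,0,0.004],
    [0,0,0.01],
    [0,0,0.02],
    [0,0,0.025],
    [0,0,0.025],
    [0,0,0.02],
    [0,0,0.01],
    [0,0,0]
  ],
  "yaw": [0,0,0,0,0,0,0,0]
}}

```text
time: 12.85
ee_pos: [0.3387, -0.2965, 0.2913]
tcp_rot: [179.9, 0.2, 122.0]
wrist_force: [-0.3, -0.6, -0.9]
opening: 0.0322
grasp_force: 19.9
```

```bash
python3 - <<'E'
from meas import *
o=bot.get_obs();print(o["ee_pos"],o["opening"],o["grasp_force"])
m=camera_model("wrist");im=camera("wrist");save(im,"w5.png")
for q in outline_of("wrist","specimen_dish")[:2]:
    ys,xs=np.where(q["mask"]);print(q["xy"],q["confidence"],q["mask"].sum(),xs.min(),xs.max(),ys.min(),ys.max(),ray(m,q["xy"],.13))
cv2.imwrite("pics/w5c.png",cv2.resize(im[140:360,160:480,::-1],(640,440)))
E
```

```text
[ 0.3387 -0.2965  0.2913] 0.032182088957427815 19.92649468129457
[316.4, 258.1] 0.58 2827 288 345 228 287 [ 0.3369 -0.2937  0.13  ]
```

View pics/w5c.png

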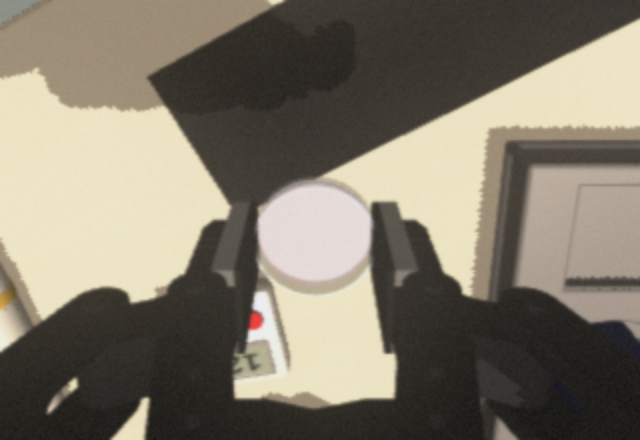

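The dish is held level between the pads, at about (316,256). I'll carry it to the recess on the beaker's side.

{"method": "move_arm", "body": {
  "jaw": [1,1,1,1,1,1,1,1,1,1],
  "delta_pos": [
    [0.014,0.006,0],
    [0.022,0.009,0],
    [0.03,0.012,0],
    [0.034,0.014,0],
    [0.034,0.014,0],
    [0.034,0.014,0],
    [0.034,0.014,0],
    [0.03,0.012,0],
    [0.022,0.009,0],
    [0.014,0.006,0]
  ],
  "yaw": [0,0,0,0,0,0,0,0,0,0]
}}

```text
time: 13.78
ee_pos: [0.6082, -0.1847, 0.2858]
tcp_rot: [-179.9, -0.1, 122.1]
wrist_force: [-0.1, -0.6, -0.9]
opening: 0.0318
grasp_force: 19.9
```

{"method": "move_arm", "body": {
  "jaw": [1,1,1,1,1,1],
  "delta_pos": [
    [0.008,0.003,0],
    [0.003,0.001,-0.01],
    [0,0,-0.02],
    [0,0,-0.01],
    [0,0,0],
    [0,0,0]
  ],
  "yaw": [0,0,0,0,0,0]
}}

```text
time: 14.28
ee_pos: [0.6164, -0.1826, 0.2478]
tcp_rot: [-179.9, -0.1, 121.9]
wrist_force: [0.8, 0.0, -0.5]
opening: 0.0317
grasp_force: 20.0
```

```bash
python3 - <<'E'
from meas import *
o=bot.get_obs();print(o["ee_pos"],o["tcp_rot"],o["opening"],o["grasp_force"])
m=camera_model("wrist");im=camera("wrist");save(im,"w6.png");import pickle;pickle.dump(m,open("w6.pkl","wb"))
E
```

```text
[ 0.6164 -0.1826  0.2478] [-179.9152   -0.0906  121.9294] 0.03168390615845501 19.95139041724542
```

View pics/w6.png

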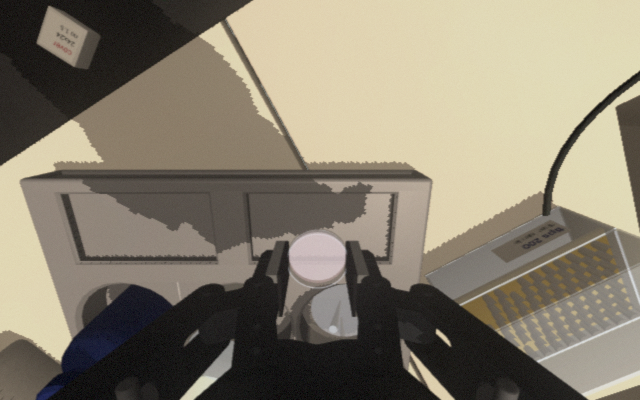

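The recess spans columns 247–395 and rows 192–262, and the held dish is at (318,257).

```bash
python3 - <<'E'
from meas import *
import pickle
m=pickle.load(open("w6.pkl","rb"))
P=[ray(m,p,.036)[:2] for p in((247,192),(396,192),(396,262))]
print(P,(P[0]+P[2])/2,np.linalg.norm(P[0]-P[1]),np.linalg.norm(P[1]-P[2]))
Q=[ray(m,p,.036)[:2] for p in((22,181),(431,181))];d=Q[1]-Q[0];print(Q,np.linalg.norm(d),np.degrees(np.arctan2(d[1],d[0])),sum(Q)/2)
print([ray(m,p,.036)[:2] for p in((60,193),(216,193),(216,262))])
print(ray(m,(318,257),.083))
E
```

```text
[array([ 0.5618, -0.1856]), array([ 0.648 , -0.1319]), array([ 0.6805, -0.1751])] [ 0.6211 -0.1804] 0.10158711005266924 0.05407074603372819
[array([ 0.4292, -0.2591]), array([ 0.6634, -0.1133])] 0.27589338504354816 31.92344000843 [ 0.5463 -0.1862]
[array([ 0.4535, -0.254 ]), array([ 0.5442, -0.1974]), array([ 0.5673, -0.2458])]
[ 0.6153 -0.1799  0.083 ]
```

{"method": "move_arm", "body": {
  "jaw": [1,1,1,1,1,1,1],
  "delta_pos": [
    [0.003,-0.001,-0.004],
    [0,0,-0.01],
    [0,0,-0.012],
    [0,0,-0.01],
    [0,0,-0.006],
    [0,0,0],
    [0,0,0]
  ],
  "yaw": [0,0,0,0,0,0,0]
}}

```text
time: 14.92
ee_pos: [0.6202, -0.1831, 0.206]
tcp_rot: [-180.0, -0.1, 122.0]
wrist_force: [-0.1, 0.5, 0.6]
opening: 0.0316
grasp_force: 20.0
```

{"method": "move_arm", "body": {
  "jaw": [1,1,1,1,1,1],
  "delta_pos": [
    [0,0,-0.002],
    [0,0,-0.001],
    [0,0,-0.001],
    [0,0,0],
    [0,0,0],
    [0,0,0]
  ],
  "yaw": [0,0,0,0,0,0]
}}

```text
time: 15.42
ee_pos: [0.6204, -0.1833, 0.2029]
tcp_rot: [180.0, 0.0, 122.0]
wrist_force: [0.5, 0.1, 0.2]
opening: 0.0318
grasp_force: 20.0
```

{"method": "move_arm", "body": {
  "jaw": [1,1,1,1,1],
  "delta_pos": [
    [0,0,-0.001],
    [0,0,-0.001],
    [0,0,0],
    [0,0,0],
    [0,0,0]
  ],
  "yaw": [0,0,0,0,0]
}}

```text
time: 15.83
ee_pos: [0.6204, -0.1833, 0.201]
tcp_rot: [180.0, 0.0, 122.0]
wrist_force: [-1.2, 0.6, 3.3]
opening: 0.032
grasp_force: 20.7
```

{"method": "move_arm", "body": {
  "jaw": [0.5,0.5,0.45,0.45,0.45,0.3,0,0,0,0],
  "delta_pos": [
    [0,0,0],
    [0,0,0],
    [0,0,0],
    [0,0,0.004],
    [0,0,0.015],
    [0,0,0.03],
    [0,0,0.035],
    [0,0,0.03],
    [0,0,0.01],
    [0,0,0]
  ],
  "yaw": [0,0,0,0,0,0,0,0,0,0]
}}

```text
time: 16.67
ee_pos: [0.6208, -0.1833, 0.3286]
tcp_rot: [179.8, 0.2, 122.0]
wrist_force: [0.1, 0.0, -0.0]
opening: 0.0854
grasp_force: 0.0
```

{"method": "move_arm", "body": {
  "jaw": [0,0,0,0,0,0,0,0,0,0],
  "delta_pos": [
    [-0.01,0.008,0],
    [-0.015,0.011,0],
    [-0.015,0.011,0],
    [-0.015,0.011,0],
    [-0.015,0.011,0],
    [-0.015,0.011,0],
    [-0.015,0.011,0],
    [-0.015,0.011,0],
    [-0.015,0.011,0],
    [-0.012,0.01,0]
  ],
  "yaw": [0.121,0.121,0.121,0.121,0.121,0.121,0.121,0.121,0.121,0.121]
}}

```text
time: 17.5
ee_pos: [0.4771, -0.0767, 0.3228]
tcp_rot: [179.9, -0.1, -168.4]
wrist_force: [0.1, 0.3, 0.1]
opening: 0.0856
grasp_force: 0.0
```

{"method": "move_arm", "body": {
  "jaw": [0,0,0,0,0,0,0],
  "delta_pos": [
    [-0.008,0.007,0],
    [-0.002,0.002,0],
    [0,0,0],
    [0,0,-0.01],
    [0,0,-0.01],
    [0,0,0],
    [0,0,0]
  ],
  "yaw": [0.121,0.121,0.121,0.121,0.121,0,0]
}}

```text
time: 18.08
ee_pos: [0.468, -0.0682, 0.3032]
tcp_rot: [179.9, -0.1, -134.3]
wrist_force: [-0.1, -0.6, -0.2]
opening: 0.0853
grasp_force: 0.0
```

```bash
python3 - <<'E'
from meas import *
o=bot.get_obs();print(o["ee_pos"],o["tcp_rot"],o["opening"],o["q"][5])
m=camera_model("wrist");im=camera("wrist");save(im,"w7.png")
q=outline_of("wrist","slide_box");print(q[0]["xy"],q[0]["confidence"])
g=seg(im,lambda h,s,v:(abs(h-65)<15)&(s>90)&(v>30),q[0]["xy"],40);print(g[1:])
print(boxfit([g[0]],[m],(.035,.085,.036),.002,(.469,-.068)))
cnt=max(cv2.findContours(g[0].astype(np.uint8),0,2)[0],key=cv2.contourArea);print(cv2.approxPolyDP(cnt,4,True)[:,0].tolist())
E
```

```text
[ 0.468  -0.0682  0.3032] [ 179.874    -0.0919 -134.2541] 0.08531289000937461 -54.03462152192114
[313.0, 198.3] 0.58
(array([315.0825, 198.9271]), np.int32(3623))
(array([ 0.4693, -0.0685]), np.float64(135.78705409803666), np.float64(191.3125))
[[300, 153], [295, 158], [298, 245], [331, 246], [335, 158], [331, 152]]
```

View pics/w7.png

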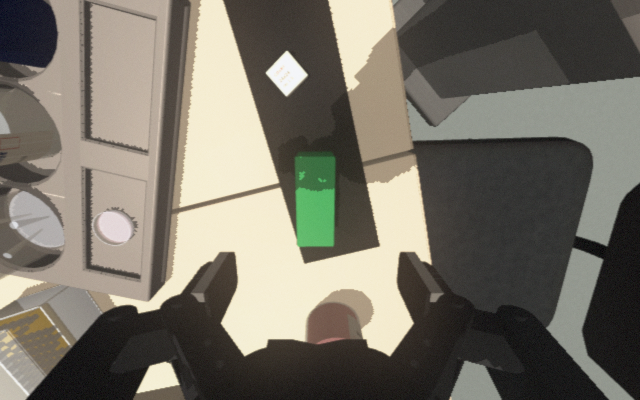

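The box lies square under the gripper at (315,199), and the dish sits in its recess at (115,225). I'll grasp the box next.

{"method": "move_arm", "body": {
  "jaw": [0,0,0,0,0,0,0,0,0],
  "delta_pos": [
    [0.001,0,-0.015],
    [0,0,-0.025],
    [0,0,-0.025],
    [0,0,-0.02],
    [0,0,-0.015],
    [0,0,-0.008],
    [0,0,-0.003],
    [0,0,0],
    [0,0,0]
  ],
  "yaw": [0,0,0,0,0,0,0,0,0],
  "force": 40
}}

```text
time: 18.93
ee_pos: [0.4697, -0.0683, 0.1947]
tcp_rot: [-179.9, 0.0, -134.1]
wrist_force: [0.2, -0.4, 0.9]
opening: 0.0854
grasp_force: 0.0
```

{"method": "move_arm", "body": {
  "jaw": [1,1,1,1,1,1,1,1],
  "delta_pos": [
    [0,0,0],
    [0,0,0],
    [0,0,0],
    [0,0,0],
    [0,0,0],
    [0,0,0],
    [0,0,0],
    [0,0,0]
  ],
  "yaw": [0,0,0,0,0,0,0,0]
}}

```text
time: 19.6
ee_pos: [0.4696, -0.0683, 0.1942]
tcp_rot: [-180.0, 0.0, -134.0]
wrist_force: [-0.3, 0.2, 4.9]
opening: 0.034
grasp_force: 41.4
```

{"method": "move_arm", "body": {
  "jaw": [1,1,1,1,1,1,1],
  "delta_pos": [
    [0,0,0.006],
    [0,0,0.014],
    [0,0,0.02],
    [0,0,0.025],
    [0,0,0.02],
    [0,0,0.01],
    [0,0,0]
  ],
  "yaw": [0,0,0,0,0,0,0]
}}

```text
time: 20.18
ee_pos: [0.4698, -0.0683, 0.2908]
tcp_rot: [-179.9, 0.1, -134.0]
wrist_force: [-0.4, -0.2, -0.3]
opening: 0.0342
grasp_force: 40.7
```

{"method": "move_arm", "body": {
  "jaw": [1,1,1,1,1,1,1,1,1,1],
  "delta_pos": [
    [0.003,-0.012,0],
    [0.005,-0.022,0],
    [0.006,-0.028,0],
    [0.006,-0.03,0],
    [0.006,-0.03,0],
    [0.006,-0.028,0],
    [0.004,-0.02,0],
    [0.003,-0.011,-0.005],
    [0,0,-0.01],
    [0,0,0]
  ],
  "yaw": [-0.03,-0.03,-0.03,-0.03,-0.03,-0.03,-0.03,-0.036,0,0]
}}

```text
time: 21.02
ee_pos: [0.5077, -0.2492, 0.2699]
tcp_rot: [179.7, -0.1, -148.2]
wrist_force: [-0.3, -0.5, -0.7]
opening: 0.034
grasp_force: 40.7
```

```bash
python3 - <<'E'
from meas import *
import pickle
o=bot.get_obs();print(o["ee_pos"],o["tcp_rot"],o["opening"],o["grasp_force"])
m=camera_model("wrist");im=camera("wrist");save(im,"w8.png");pickle.dump(m,open("w8.pkl","wb"))
z=.002+o["ee_pos"][2]-.194
g=seg(im,lambda h,s,v:(abs(h-65)<15)&(s>90)&(v>30),(315,230),60);print(g[1:])
print(boxfit([g[0]],[m],(.035,.085,.036),z,o["ee_pos"][:2]))
E
```

```text
[ 0.5077 -0.2492  0.2699] [ 179.7479   -0.1417 -148.1892] 0.03403936017979457 40.652316212654114
(array([316.6901, 255.6845]), np.int32(10134))
(array([ 0.5081, -0.2483]), np.float64(-58.354856688383045), np.float64(818.5))
```

View pics/w8.png

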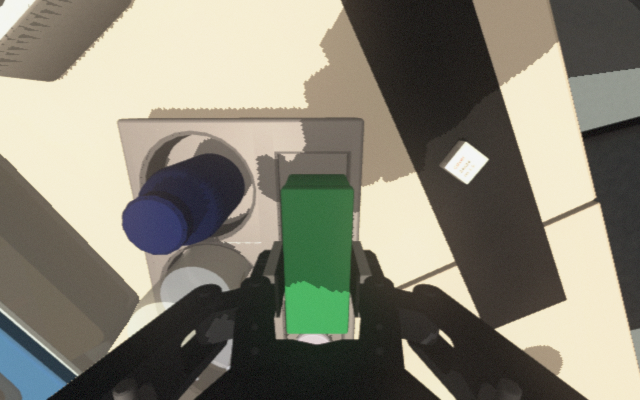

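The box is held straight above its recess, whose end runs from (276,152) to (350,152). The station's end corners are at (120,120) and (363,119), and the pack is at (467,160).

```bash
python3 - <<'E'
from meas import *
import pickle
m=pickle.load(open("w8.pkl","rb"));im=cv2.imread("pics/w8.png")[:,:,::-1].copy()
xa=np.array([.5284,-.849]);ya=np.array([.849,.5284])
a,b=[ray(m,p,.036)[:2] for p in((276,152),(350,152))];print(np.linalg.norm(a-b),"recess centre",(a+b)/2+.051*ya)
a,b=[ray(m,p,.036)[:2] for p in((120,120),(363,119))];print(np.linalg.norm(a-b),"st",(a+b)/2+.137*ya,"recess",(a+b)/2+.073*ya-.051*xa,np.degrees(np.arctan2(*(a-b)[::-1])))
w=seg(im,lambda h,s,v:(v>130)&(s<70),(467,160),15);k=cv2.morphologyEx(w[0].astype(np.float32),cv2.MORPH_CLOSE,np.ones((9,9)))
cnt=cv2.convexHull(np.argwhere(k>0)[:,::-1].astype(np.int32));r=cv2.minAreaRect(cnt);print(r)
P=np.array([ray(m,p,.014)[:2] for p in cv2.boxPoints(r)]);print(P.mean(0),[(np.linalg.norm(d),np.degrees(np.arctan2(d[1],d[0]))) for d in P-np.roll(P,1,0)])
E
```

```text
0.05412812775912483 recess centre [ 0.5089 -0.2504]
0.17144411015830446 st [ 0.589  -0.2597] recess [ 0.5077 -0.2502] -58.00829228423706
((465.70831298828125, 162.90203857421875), (30.591861724853516, 36.344505310058594), 40.36453628540039)
[ 0.41   -0.1645] [(np.float64(0.02774685302094972), np.float64(-95.75033887445727)), (np.float64(0.02741543716065261), np.float64(176.52089918586148)), (np.float64(0.02690009493753469), np.float64(85.53063694045618)), (np.float64(0.02806239718389872), np.float64(-1.7863066551724436))]
```

{"method": "move_arm", "body": {
  "jaw": [1,1,1,1,1,1,1,1],
  "delta_pos": [
    [0,-0.001,-0.008],
    [0,0,-0.012],
    [0,0,-0.012],
    [0,0,-0.008],
    [0,0,-0.004],
    [0,0,-0.002],
    [0,0,0],
    [0,0,0]
  ],
  "yaw": [0,0,0,0,0,0,0,0]
}}

```text
time: 21.73
ee_pos: [0.5085, -0.2502, 0.228]
tcp_rot: [-180.0, 0.0, -148.1]
wrist_force: [0.5, -0.2, -0.9]
opening: 0.034
grasp_force: 40.7
```

{"method": "move_arm", "body": {
  "jaw": [1,1,1,1,1],
  "delta_pos": [
    [0,0,-0.001],
    [0,0,-0.001],
    [0,0,0],
    [0,0,0],
    [0,0,0]
  ],
  "yaw": [0,0,0,0,0]
}}

```text
time: 22.15
ee_pos: [0.5084, -0.2503, 0.2258]
tcp_rot: [-180.0, 0.0, -148.1]
wrist_force: [-0.5, -0.5, -1.1]
opening: 0.0341
grasp_force: 40.7
```

{"method": "move_arm", "body": {
  "jaw": [1,1,1,1,1,1,1],
  "delta_pos": [
    [0,0,-0.002],
    [0,0,-0.001],
    [0,0,-0.001],
    [0,0,-0.001],
    [0,0,0],
    [0,0,0],
    [0,0,0]
  ],
  "yaw": [0,0,0,0,0,0,0]
}}

```text
time: 22.73
ee_pos: [0.5084, -0.2502, 0.2207]
tcp_rot: [180.0, -0.0, -148.1]
wrist_force: [-1.0, 0.0, -0.8]
opening: 0.0341
grasp_force: 40.7
```

{"method": "move_arm", "body": {
  "jaw": [1,1,1,1,1],
  "delta_pos": [
    [0,0,-0.001],
    [0,0,-0.001],
    [0,0,0],
    [0,0,0],
    [0,0,0]
  ],
  "yaw": [0,0,0,0,0]
}}

```text
time: 23.15
ee_pos: [0.5083, -0.2502, 0.2202]
tcp_rot: [-179.9, 0.0, -148.1]
wrist_force: [-3.9, 2.6, 11.1]
opening: 0.0344
grasp_force: 42.0
```

{"method": "move_arm", "body": {
  "jaw": [0.45,0.45,0.45,0.45,0.45,0.45,0.2,0,0],
  "delta_pos": [
    [0,0,0],
    [0,0,0],
    [0,0,0],
    [0,0,0.01],
    [0,0,0.025],
    [0,0,0.03],
    [0,0,0.03],
    [0,0,0.01],
    [0,0,0]
  ],
  "yaw": [0,0,0,0,0,0,0,0,0]
}}

```text
time: 23.9
ee_pos: [0.5088, -0.2505, 0.3276]
tcp_rot: [-179.7, 0.2, -148.1]
wrist_force: [0.4, -0.6, -0.0]
opening: 0.0809
grasp_force: 0.0
```

```bash
python3 - <<'E'
from meas import *
o=bot.get_obs();print(o["ee_pos"],o["tcp_rot"])
m=camera_model("wrist");im=camera("wrist");save(im,"w9.png")
g=seg(im,lambda h,s,v:(abs(h-65)<15)&(s>90)&(v>30),(315,230),60);print(g[1:])
print(boxfit([g[0]],[m],(.035,.085,.036),.028,o["ee_pos"][:2]))
E
```

```text
[ 0.5088 -0.2505  0.3276] [-179.7328    0.1665 -148.1333]
(array([318.5975, 197.9991]), np.int32(3506))
(array([ 0.5098, -0.2495]), np.float64(121.43169220515209), np.float64(335.9375))
```

View pics/w9.png

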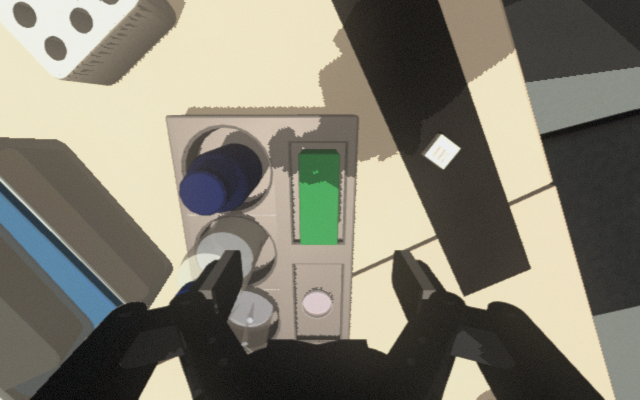

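{"method": "move_arm", "body": {
  "jaw": [0,0,0,0,0,0,0,0,0],
  "delta_pos": [
    [-0.011,0.01,0],
    [-0.02,0.017,-0.005],
    [-0.022,0.019,-0.01],
    [-0.02,0.018,-0.01],
    [-0.016,0.014,-0.01],
    [-0.01,0.008,-0.01],
    [0,0,-0.005],
    [0,0,0],
    [0,0,0]
  ],
  "yaw": [-0.1,-0.1,-0.1,-0.1,-0.1,-0.1,-0.011,0,0]
}}

```text
time: 24.7
ee_pos: [0.4097, -0.1645, 0.2732]
tcp_rot: [180.0, -0.0, 177.0]
wrist_force: [-0.1, -0.4, 0.8]
opening: 0.0856
grasp_force: 0.0
```

```bash
python3 - <<'E'
from meas import *
o=bot.get_obs();print(o["ee_pos"],o["tcp_rot"])
m=camera_model("wrist");im=camera("wrist");save(im,"w10.png")
u=proj(m,[.41,-.1645,.014])[0];print(u)
w=seg(im,lambda h,s,v:(v>130)&(s<70),u,25);k=cv2.morphologyEx(w[0].astype(np.float32),cv2.MORPH_CLOSE,np.ones((9,9)));print(w[1:])
r=cv2.minAreaRect(cv2.convexHull(np.argwhere(k>0)[:,::-1].astype(np.int32)));P=np.array([ray(m,p,.014)[:2] for p in cv2.boxPoints(r)]);print(r,P.mean(0),[(np.linalg.norm(d),np.degrees(np.arctan2(d[1],d[0]))) for d in P-np.roll(P,1,0)])
print(boxfit([k],[m],(.026,.026,.012),.002,(.41,-.1645)))
E
```

```text
[ 0.4097 -0.1645  0.2732] [179.9911  -0.0381 177.0186]
[316.8407 206.2646]
(array([317.0089, 205.5056]), np.int32(896))
((317.0, 205.5), (29.0, 30.0), 90.0) [ 0.4095 -0.1643] [(np.float64(0.026721613992203307), np.float64(176.05416206230103)), (np.float64(0.02574130075679953), np.float64(86.99895439614639)), (np.float64(0.026718758738353672), np.float64(-2.0631722327980953)), (np.float64(0.026619252572723275), np.float64(-92.99501483122945))]
(array([ 0.4113, -0.1645]), np.float64(-2.186825927800966), np.float64(97.875))
```

Aligned. I'll partly close the gripper, descend and grasp the pack.

{"method": "move_arm", "body": {
  "jaw": [0.45,0.45,0.45,0.45,0.45,0.45,0.45,0.45,0.45,0.45],
  "delta_pos": [
    [0,0,-0.012],
    [0,0,-0.02],
    [0,0,-0.022],
    [0,0,-0.018],
    [0,0,-0.012],
    [0,0,-0.006],
    [0,0,-0.003],
    [0,0,0],
    [0,0,0],
    [0,0,0]
  ],
  "yaw": [0,0,0,0,0,0,0,0,0,0],
  "force": 25
}}

```text
time: 25.58
ee_pos: [0.4098, -0.1644, 0.1816]
tcp_rot: [-180.0, 0.1, 176.9]
wrist_force: [0.3, -0.0, -0.7]
opening: 0.0473
grasp_force: 0.0
```

{"method": "move_arm", "body": {
  "jaw": [0.45,0.45,1,1,1,1,1,1,1,1],
  "delta_pos": [
    [0,0,-0.003],
    [0,0,-0.001],
    [0,0,0],
    [0,0,0],
    [0,0,0],
    [0,0,0],
    [0,0,0],
    [0,0,0],
    [0,0,0],
    [0,0,0]
  ],
  "yaw": [0,0,0,0,0,0,0,0,0,0]
}}

```text
time: 26.42
ee_pos: [0.4094, -0.1643, 0.1769]
tcp_rot: [-180.0, 0.0, 176.9]
wrist_force: [0.2, 0.8, 3.7]
opening: 0.025
grasp_force: 25.0
```

{"method": "move_arm", "body": {
  "jaw": [1,1,1,1,1,1,1,1],
  "delta_pos": [
    [0,0,0.004],
    [0,0,0.012],
    [0,0,0.022],
    [0,0,0.025],
    [0,0,0.025],
    [0,0,0.015],
    [0,0,0.007],
    [0,0,0]
  ],
  "yaw": [0,0,0,0,0,0,0,0]
}}

```text
time: 27.08
ee_pos: [0.4097, -0.1644, 0.2887]
tcp_rot: [-179.9, 0.2, 176.9]
wrist_force: [0.4, -0.0, -1.1]
opening: 0.0255
grasp_force: 24.7
```

{"method": "move_arm", "body": {
  "jaw": [1,1,1,1,1,1,1,1,1,1],
  "delta_pos": [
    [0.01,-0.009,0],
    [0.016,-0.014,0],
    [0.02,-0.017,0],
    [0.02,-0.017,0],
    [0.016,-0.014,0],
    [0.011,-0.009,0],
    [0.006,-0.005,-0.005],
    [0,0,-0.01],
    [0,0,-0.01],
    [0,0,0]
  ],
  "yaw": [0.088,0.088,0.088,0.088,0.088,0.088,0.083,0,0,0]
}}

```text
time: 27.92
ee_pos: [0.5073, -0.2486, 0.2581]
tcp_rot: [179.8, -0.2, -148.3]
wrist_force: [0.1, -0.4, -0.4]
opening: 0.0248
grasp_force: 24.7
```

```bash
python3 - <<'E'
from meas import *
o=bot.get_obs();print(o["ee_pos"],o["tcp_rot"],o["opening"])
m=camera_model("wrist");im=camera("wrist");save(im,"w11.png")
q=outline_of("wrist","cover_glass_pack")[:1]
print([(a["xy"],a["confidence"],ray(m,a["xy"],o["ee_pos"][2]-.165)) for a in q])
E
```

```text
[ 0.5073 -0.2486  0.2581] [ 179.7509   -0.1541 -148.2851] 0.024824159922203673
[([316.7, 258.5], 0.6, array([ 0.5053, -0.249 ,  0.0931]))]
```

View pics/w11.png

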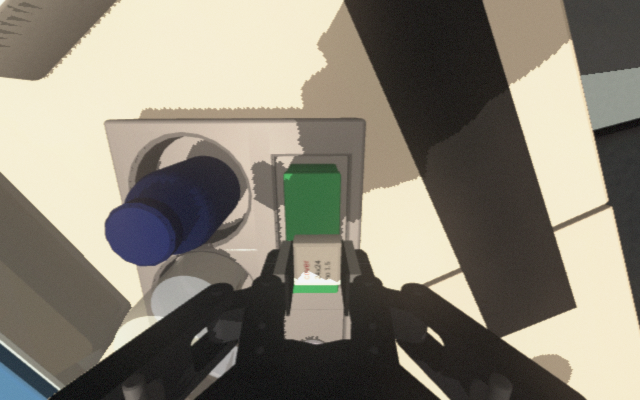

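The pack hangs over the middle of the box at (317,262), aligned with it. I'll lower it now.

{"method": "move_arm", "body": {
  "jaw": [1,1,1,1,1,1,1],
  "delta_pos": [
    [0.001,-0.001,-0.005],
    [0,0,-0.006],
    [0,0,-0.004],
    [0,0,-0.001],
    [0,0,-0.001],
    [0,0,0],
    [0,0,0]
  ],
  "yaw": [0,0,0,0,0,0,0]
}}

```text
time: 28.6
ee_pos: [0.5094, -0.2502, 0.2449]
tcp_rot: [-180.0, 0.0, -148.1]
wrist_force: [0.7, -0.3, -0.2]
opening: 0.0251
grasp_force: 24.7
```

{"method": "move_arm", "body": {
  "jaw": [1,1,1,1,1],
  "delta_pos": [
    [0,0,-0.001],
    [0,0,-0.001],
    [0,0,0],
    [0,0,0],
    [0,0,0]
  ],
  "yaw": [0,0,0,0,0]
}}

```text
time: 29.02
ee_pos: [0.5094, -0.2502, 0.2427]
tcp_rot: [-180.0, -0.0, -148.1]
wrist_force: [0.4, -0.3, 0.3]
opening: 0.0251
grasp_force: 24.7
```

{"method": "move_arm", "body": {
  "jaw": [1,1,1,1,1,1],
  "delta_pos": [
    [0,0,-0.001],
    [0,0,-0.001],
    [0,0,-0.001],
    [0,0,0],
    [0,0,0],
    [0,0,0]
  ],
  "yaw": [0,0,0,0,0,0]
}}

```text
time: 29.52
ee_pos: [0.5094, -0.2502, 0.2397]
tcp_rot: [-180.0, -0.0, -148.1]
wrist_force: [0.3, 0.1, 0.4]
opening: 0.025
grasp_force: 24.7
```

{"method": "move_arm", "body": {
  "jaw": [1,1,1,1,1],
  "delta_pos": [
    [0,0,-0.001],
    [0,0,-0.001],
    [0,0,0],
    [0,0,0],
    [0,0,0]
  ],
  "yaw": [0,0,0,0,0]
}}

```text
time: 29.93
ee_pos: [0.5093, -0.2502, 0.2394]
tcp_rot: [-179.9, 0.0, -148.1]
wrist_force: [-5.1, 2.7, 11.5]
opening: 0.0255
grasp_force: 26.1
```

{"method": "move_arm", "body": {
  "jaw": [0.55,0.55,0.55,0.55,0.55,0.55,0.3,0,0,0],
  "delta_pos": [
    [0,0,0.001],
    [0,0,0],
    [0,0,0],
    [0,0,0.01],
    [0,0,0.025],
    [0,0,0.03],
    [0,0,0.03],
    [-0.02,0.02,0.02],
    [-0.03,0.03,0],
    [-0.03,0.03,0]
  ],
  "yaw": [0,0,0,0,0,0,0,0,0,0]
}}

```text
time: 30.77
ee_pos: [0.4299, -0.1709, 0.3551]
tcp_rot: [-179.9, 0.1, -148.2]
wrist_force: [0.1, 1.1, 0.4]
opening: 0.0838
grasp_force: 0.0
```

{"method": "move_arm", "body": {
  "jaw": [0,0,0,0,0,0,0,0],
  "delta_pos": [
    [-0.02,0.035,0],
    [-0.01,0.035,0],
    [0,0.035,0],
    [0,0.035,0],
    [0,0.035,0],
    [0,0.025,0],
    [0,0,0],
    [0,0,0]
  ],
  "yaw": [0,0,0,0,0,0,0,0]
}}

```text
time: 31.43
ee_pos: [0.4003, 0.0297, 0.3543]
tcp_rot: [-180.0, 0.0, -148.0]
wrist_force: [1.0, 0.1, 0.2]
opening: 0.0851
grasp_force: 0.0
```

```bash
python3 - <<'E'
from h import *
save(camera("top"),"tf.png");save(camera("scene"),"sf.png")
for n in("waste_beaker","blue_bottle","buffer_bottle","cover_glass_pack","specimen_dish","medium_bottle","ethanol_bottle","slide_box"):
  z=dict(cover_glass_pack=.064,specimen_dish=.028,slide_box=.028,medium_bottle=0,ethanol_bottle=0).get(n,.006)
  for c in("top","scene"):
    for q in pinpoint(c,n)[:1]:print(n,c,q["confidence"],ray(camera_model(c),q["xy"],z))
cv2.imwrite("pics/cf.png",np.hstack([cv2.resize(cv2.imread("pics/sf.png")[90:310,270:490],(400,400)),cv2.resize(cv2.imread("pics/tf.png")[80:260,310:490],(400,400))]))
E
```

```text
waste_beaker top 0.65 [ 0.68618245 -0.2463429   0.006     ]
waste_beaker scene 0.89 [ 0.68751759 -0.2422414   0.006     ]
blue_bottle top 0.7 [ 0.53582967 -0.33980501  0.006     ]
blue_bottle scene 0.74 [ 0.53895589 -0.34048825  0.006     ]
buffer_bottle top 0.92 [ 0.60377873 -0.29642428  0.006     ]
buffer_bottle scene 0.81 [ 0.60869577 -0.29550545  0.006     ]
cover_glass_pack top 0.74 [0.6700944  0.13464104 0.064     ]
cover_glass_pack scene 0.5 [ 0.51219602 -0.24611701  0.064     ]
specimen_dish top 0.46 [ 0.621574   -0.18834954  0.028     ]
specimen_dish scene 0.48 [ 0.61979453 -0.1808455   0.028     ]
medium_bottle top 0.81 [0.5772776  0.05970979 0.        ]
medium_bottle scene 0.89 [0.56922113 0.05054073 0.        ]
ethanol_bottle top 0.97 [0.68036883 0.15105151 0.        ]
ethanol_bottle scene 0.74 [0.67272107 0.15572973 0.        ]
slide_box top 0.74 [ 0.50239651 -0.25442838  0.028     ]
slide_box scene 0.64 [ 0.50275009 -0.25253591  0.028     ]
```

View pics/cf.png

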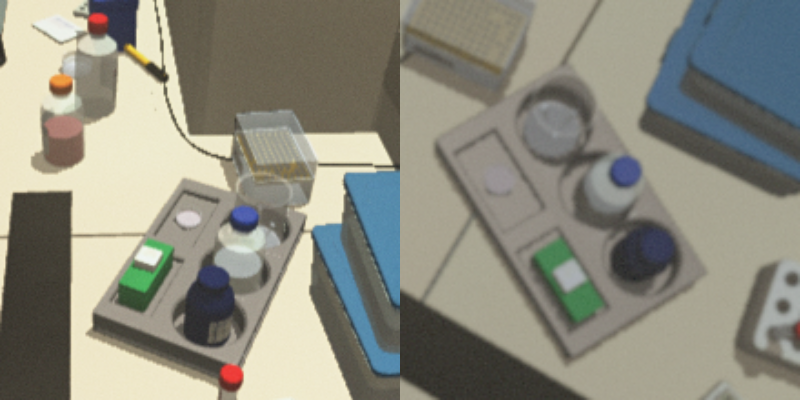

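Everything is in place in both views: the bottle in the middle well, the dish in the beaker-side recess, the box in the other, and the pack on top of it. The bystanders look undisturbed.

```bash
python3 -c "
from workcell import bot
print(bot.job_done())"
```

```text
the job is handed in; nothing more can be done
None
```

The job is handed in at about 32 s of the 96 s: bottle in the middle well, dish in the beaker-side recess, slide box in the other with the cover-glass pack on top. In the final top and scene views, the beaker and the other bottles stand where they were.

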